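Pin back a sprung belt tensioner

ROBOT

A 6-joint arm with a two-finger parallel gripper is mounted at the origin on the work surface. World frame = base frame: x ahead of the robot, y to its left, z up, the work surface at z = 0. Lengths are in m, angles in rad, forces in N, time in s.
With the tool pointing down it reaches from about 0.3 to 0.775 m from the base axis. Payload 14.6 kg.
Tool frame: the origin (TCP) lies between the finger pads; the fingertips stand 8 mm ahead of it and the grasp point (between the pads) lies 11 mm behind it; x points along the fingers, y is the direction in which the jaws open and shut, and the axes are right-handed (so a half turn about x gives the same grasp; the last joint's range is limited). The gripper opens to 94 mm and grips with 3 to 60 N. Pads are 16 mm wide; open, the fingers measure 119 mm over their backs; the gripper's body (75 mm by 177 mm) begins 78 mm behind the grasp point.
Start: joints at [1.163, 0.3, 1.521, -0, 1.321, -0.067], TCP at [0.184, 0.518, 0.213] pointing down, gripper open.
Joint ranges: [-3.03, 3.03], [-0.79, 2.21], [0.23, 2.52], [-1.04, 4.18], [0, 3.07], [-2.55, 2.55]. Speed limits (rad/s): [2.22, 2.22, 2.57, 3.14, 3.14, 3.14].

INTERFACE

Orientations are given as [roll, pitch, yaw] about the fixed x, y, z axes, in that order (R = Rz(yaw) Ry(pitch) Rx(roll)).
In Python, from station import ctrl gives the robot as it stands.
- The arm moves only by the shell command python3 -m creep 'ROWS' [FORCE]. ROWS is a JSON object of lists of equal length, an entry for each row: "hand": the closure, from -1 (fully open) to 1 (shut); "slide": the shift along the tool's x, y, z in m, a list of three; "spin": the turn about the tool's x in degrees. A call has 1 to 12 rows; each row is the pose to reach, as a shift and turn from the pose commanded when the call began, along the tool's axes at that moment; what a row does not reach only later rows make up. A row lasts 1/12 s, in which the tool goes at most 41.7 mm and 7.16 degrees, less where a joint would pass 70% of its speed; a pose out of reach is approached as far as the arm can. A call with a gripper value outside its range is refused whole. The fingers move at their own pace and stop on an object; FORCE is the grip in N (left out, the last holds). Time passes only in rows, so rows that repeat a pose let the fingers close. It gives the time, the measured TCP pose, the force and the opening at its end, in the units of the state.
- ctrl.get_obs(): the state, without advancing time (a new reading comes with each control period).
- ctrl.camera(name): name is "side" or "top" or "wrist"; returns the picture (420x560x3 uint8, red, green, blue); there is no depth.
- ctrl.calibration(name): a dict with "K" (3x3 intrinsics, pixels), "k1" (the pictures are not rectified: a ray, as slopes to the right and down, at radius r is drawn at 1 + k1 r^2 times it, then the intrinsics apply), "R" (3x3) and "t" (3): a world point X has camera coordinates R X + t. Camera axes: x right, y down, z forward; pixel columns grow to the right and rows downward; lengths in m; the calibration is good to about 2 mm. A picture is of the moment at which its call begins: read the wrist's pose just before it. calibration takes no time and is no camera call; for the wrist camera it gives the pose at the moment of the call.
- ctrl.hand_in(): hands the job in, once; it reports no verdict.
The state is a dict: "time_s": time; "qpos": joint angles; "joint_vel": joint speeds; "tau": joint torques, N m; "ee_pos": TCP position; "eef_rot": TCP orientation; "force": force on the tool from outside, world axes, zero at the start; "moment": the same for the moment, N m; "grip_width": finger opening in m.
Only numpy, scipy, OpenCV 4.12 (cv2) and the standard library are available. Lean on these libraries where they do the work, as an engineer would, in place of code of your own. Each camera call takes 0.05 s, during which the arm holds its last target.

TASK

Lock the belt drive's sprung tension wheel back so that a new belt can be fitted: take the locking pin out of the rack, put it through the hole in the wheel, turn the wheel with it against the spring and, holding it there and feeling gently for the hidden lock hole underneath, push the pin fully home and let go. Do not press hard, do not let the wheel fly back, and leave the other tools alone.

Things in the scene. Friction and masses are not known exactly. Their poses are not given: they have to be found in the camera images.
- bed: White flat bed of a belt drive, 310 x 380 x 35 mm, fixed, with the tension wheel, a flat red motor and a black brake unit with pulleys (tops 106 mm above the bench, over 110 mm from the hole's path). Origin on the wheel's axis at bench height, z up. Under the wheel is a flat lock ring, top 57 mm above the bench, with one lock hole 13.5 mm wide, 3 mm chamfer, 22 mm deep, 70 mm from the axis.
- wheel_centre (a point): Centre of the tension wheel on its vertical axis, at the height of the hole's mouth, 73 mm above the bench. The wheel is a flat twelve-sided steel disc 180 mm across, 13 mm thick; its hub bolt stands 6 mm up, and a black idler roller (42 mm wide, 31 mm tall with its stub) stands on it on the side away from the hole.
- wheel_hole (a point): Mouth of the wheel's through hole: centre, at the top of a flat dark pad 1 mm proud of the rest; moves with the wheel. The hole is 13.5 mm wide, 3 mm chamfer, 14 mm deep, 70 mm from the axis. The lock ring lies 2 mm below the wheel: a pin in the hole stops on it, its shoulder 18 mm above the wheel, until both holes line up; then it drops in until the shoulder meets the wheel.
- tension_wheel (a joint): Angle of the tension wheel in rad: 0 at rest against its stop, grows counter-clockwise seen from above, ends at 1.0. A spring pulls it back with 0.2 N m at 0 and 0.5 N m at 0.6 (3 to 7 N at the hole). Its hole meets the hidden lock hole somewhere between 0.40 and 0.75: the ring is set differently each time.
- pin_grip (a point): On the locking pin's axis, where it is best gripped: 27 mm above its shoulder's underside, 61 mm above its tip. The pin is round steel, 82 mm long, 90 g: shank 12 mm wide, 34 mm long with a tapered tip; shoulder disc 24 mm wide, 5 mm thick; dark straight grip 18 mm wide, 43 mm tall; z along it, up. It stands in one of the rack's sockets, shoulder on the rack's top.
- pin_shoulder (a point): Centre of the underside of the pin's shoulder, which rests on the dark pad round the wheel's hole when the pin is fully home.
- rack: Fixed aluminium block 190 x 45 x 42 mm with three upright sockets 60 mm apart along its x, 38 mm deep and 15 mm wide; the pin and two other tools stand in them in any order. Origin at the centre of its underside.
- plug: Another tool in the rack, to be left alone: a plug gauge with a 40 mm wide, 10 mm thick disc on top (top 52 mm above the bench). Origin at its lower tip.
- drift: Another tool in the rack, to be left alone: a plain straight rod 12 mm wide, no shoulder, top 94 mm above the bench. Origin at its lower tip.
- spanner: Steel spanner 120 mm long lying on the bench, to be left alone.
Things that resemble listed ones, but are neither listed nor needed, are in the scene too. Of the things like the part that bears pin_grip, leave any that is red; of the rest the larger one is meant.

How it is judged:
On the way, in this order (a step that is already met when the one before it is completed fails the run):
1. the pin's tip is in the wheel's hole (horizontal distance between pin_shoulder and wheel_hole below 0.008 m and z of pin_shoulder in the frame of wheel_hole below 0.028 m), for 0.1 s.
2. the wheel is turned by at least 0.25 rad with the pin in its hole (value of joint tension_wheel above 0.25 rad and horizontal distance between pin_shoulder and wheel_hole below 0.01 m and z of pin_shoulder in the frame of wheel_hole below 0.028 m), for 0.1 s.
At the end, for the whole second after the job is handed in: The pin is fully home: its shoulder within 4 mm of the pad round the wheel's hole and 5 mm of the hole's centre, within 0.2 rad of upright, at rest and released, and it holds the wheel turned back by more than 0.33 rad (z of pin_shoulder in the frame of wheel_hole below 0.004 m and horizontal distance between pin_shoulder and wheel_hole below 0.005 m and value of joint tension_wheel above 0.33 rad and angle between pin_shoulder's own z axis and vertical below 0.2 rad and linear speed of pin below 0.02 m/s); the robot touches nothing.
It fails at once if the pin is forced: its contacts with the wheel and the lock ring add up to more than 80 N (contact force between pin and bed above 80 N).
It fails at once if the wheel flies back (faster than 4 rad/s) (velocity of joint tension_wheel below -4 rad/s).
It fails at once if the plug gauge, the drift or the spanner is moved by more than 30 mm (distance of any of plug, drift, spanner from where it was at the start of the episode above 0.03 m).
It also fails if it takes over 67 s, if anything falls off the work surface, if the arm or the gripper's body presses on something with over 40 N, if the wrist force passes 120 N, or if a joint passes its speed limit or range.

## Working session

There is one attempt and no reset: what is moved stays moved. The work goes in short steps, Python scripts to look and compute and a shell command to move; the robot and the scene stay as the last step left them, time stands still between calls to the robot, and variables do not carry over. Pictures are saved under pics/ and viewed, and the job is handed in when it is done.

```bash
ls; mkdir -p pics; cat > h.py <<'E'
import numpy as np, cv2
from station import ctrl
def snap(n,f):
    im=ctrl.camera(n); cv2.imwrite('pics/'+f,im[:,:,::-1]); return im
def ray(n,uv,cal=None):
    c=cal or ctrl.calibration(n); K=np.array(c['K']);R=np.array(c['R']);t=np.array(c['t'])
    k=c['k1']; d=np.array([k,0,0,0,0],float)
    p=cv2.undistortPoints(np.array([[uv]],float),K,d,R=None)[0,0]
    # refine
    return -R.T@t, R.T@np.array([p[0],p[1],1.])
def onz(n,uv,z,cal=None):
    o,d=ray(n,uv,cal); return o+d*(z-o[2])/d[2]
def proj(n,X,cal=None):
    c=cal or ctrl.calibration(n); K=np.array(c['K']);R=np.array(c['R']);t=np.array(c['t'])
    p=R@np.array(X)+t; x,y=p[:2]/p[2]; s=1+c['k1']*(x*x+y*y)
    return (K@np.array([x*s,y*s,1]))[:2]
E
python3 - <<'E'
from h import *
for n in ['side','top','wrist']: 
    c=ctrl.calibration(n); print(n,np.round(-np.array(c['R']).T@np.array(c['t']),3),c['k1'],np.array(c['K'])[0,0]); snap(n,n+'0.png')
print(ctrl.get_obs())
E
```

```text
pics
side [ 0.431 -0.654  0.5  ] -0.046771385167706445 392.84032244437674
top [0.362 0.061 1.304] 0.010032624751861023 471.76285786979815
wrist [0.112 0.545 0.385] -0.07157684762338655 330.0812047087442
{'time_s': 0.15, 'qpos': array([ 1.16341077e+00,  3.00375331e-01,  1.52142238e+00,  9.64006421e-06,
        1.32069213e+00, -6.66132728e-02]), 'joint_vel': array([ 0.00099438, -0.0022693 , -0.00226357,  0.00050214, -0.00091431,
       -0.00041161]), 'tau': array([-1.53429908e-03, -5.31962156e+01, -3.52818775e+01,  7.07990024e-02,
        2.35963007e-02, -9.46692512e-05]), 'ee_pos': array([0.18375198, 0.51820003, 0.213006  ]), 'eef_rot': array([-1.64781728,  1.56989909, -1.98859196]), 'force': array([ 0.4047637 , -0.13720631,  0.06920675]), 'moment': array([-0.01996611, -0.01263272,  0.02341339]), 'grip_width': 0.09375945403143685}
```

View pics/top0.png

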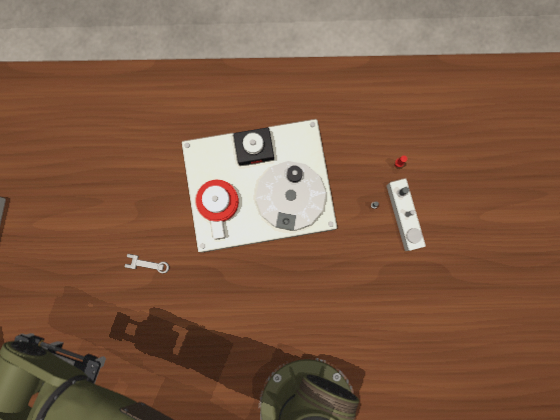

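View pics/side0.png

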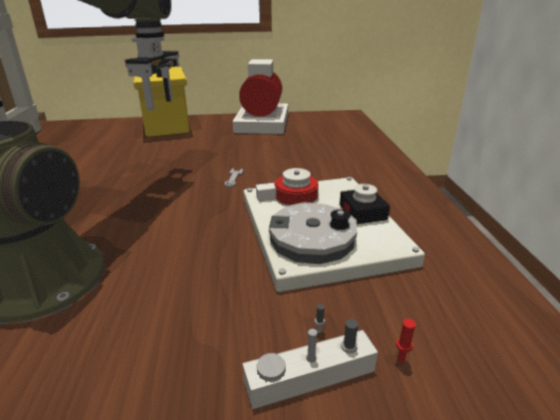

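View pics/wrist0.png

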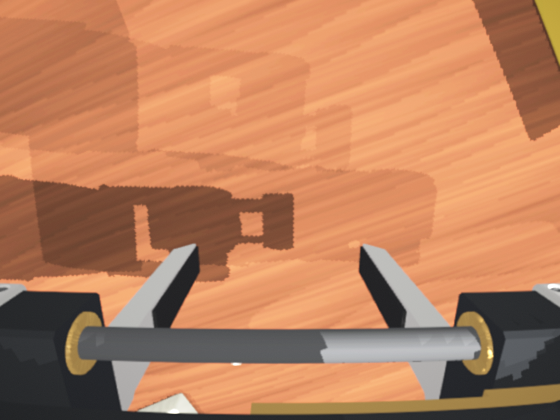

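The wheel is at top px (291,196), its pad and hole at (286,221), and the rack at (407,214). There are three pin-like things:
- Red pin at top (402,160), side (405,340): excluded because it is red.
- Small dark pin at top (375,205), side (320,318): the smaller one.
- Dark-gripped pin in the rack's end socket at top (404,190), side (350,335): fits, being the larger, not red, and in the rack.

I'll confirm this in a crop.

```bash
python3 - <<'E'
from h import *
a=cv2.imread('pics/side0.png')[290:410,230:430]; b=cv2.imread('pics/top0.png')[145:255,240:440]
cv2.imwrite('pics/crop1.png',np.vstack([cv2.resize(a,(600,360)),]))
cv2.imwrite('pics/crop2.png',cv2.resize(b,(800,440),interpolation=cv2.INTER_CUBIC))
E
```

```text
(no output)
```

View pics/crop1.png

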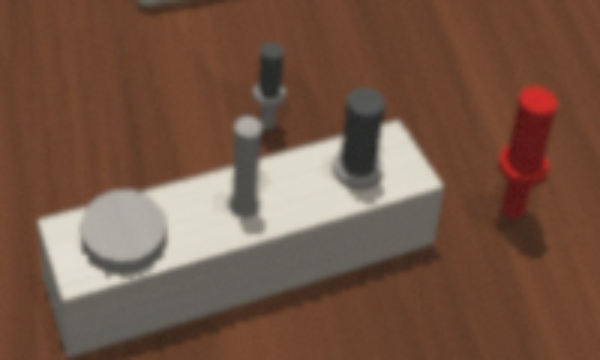

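View pics/crop2.png

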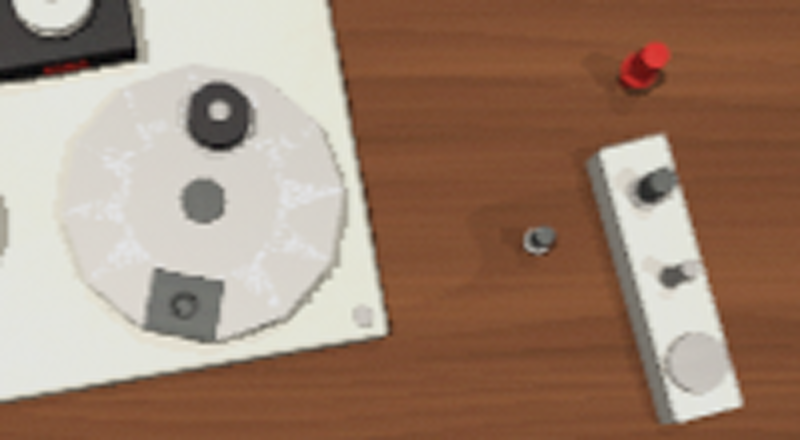

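Confirmed: the rack-end pin at crop px (362,135), with a dark grip and steel shoulder, is the one meant. Now I'll measure.

```bash
python3 - <<'E'
from h import *
im=cv2.imread('pics/top0.png'); hsv=cv2.cvtColor(im,cv2.COLOR_BGR2HSV)
# rack top mask
m=((hsv[:,:,1]<60)&(hsv[:,:,2]>150)).astype(np.uint8); m2=np.zeros_like(m); m2[175:255,380:430]=m[175:255,380:430]
c=max(cv2.findContours(m2,0,2)[0],key=cv2.contourArea); r=cv2.minAreaRect(c); print('rack',r)
bp=[onz('top',p,0.042)[:2] for p in cv2.boxPoints(r)]; print(np.round(bp,4)); rc=np.mean(bp,0)
L=[np.linalg.norm(bp[i]-bp[(i+1)%4]) for i in range(4)]; print(np.round(L,4),rc)
i=0 if L[0]>L[1] else 1; ax=(bp[i]-bp[i+1])/L[i]; ax*=np.sign(ax[0]); print('ax',ax,'yaw',np.degrees(np.arctan2(ax[1],ax[0])),'pin',rc+0.06*ax)
print('pin top guess',onz('top',(405.5,190),0.09), 'side', onz('side',(351.6,323.5),0.09))
# pad / wheel hub
g=hsv[:,:,2]; m=((g<130)&(hsv[:,:,1]<60)).astype(np.uint8); m[:, :255]=0; m[:,325:]=0;m[:160]=0;m[232:]=0
n,l,s,ce=cv2.connectedComponentsWithStats(m)
for k in range(1,n):
    if s[k,4]>20: print(s[k],ce[k],onz('top',ce[k],0.073),onz('top',ce[k],0.079))
# hole centre crop (184,304)
print('hole',onz('top',(240+184/4,145+304/4),0.073))
E
```

```text
rack ((406.9999694824219, 213.99998474121094), (71.15276336669922, 17.582151412963867), 74.05460357666016)
[[ 0.5933 -0.2324]
 [ 0.6059 -0.2788]
 [ 0.4195 -0.3227]
 [ 0.4074 -0.277 ]]
[0.048  0.1914 0.0473 0.1912] [ 0.50652281 -0.27772124]
ax [0.97330257 0.22952581] yaw 13.269155922485584 pin [ 0.56492097 -0.26394969]
pin top guess [ 0.56326106 -0.26390547  0.09      ] side [ 0.56462232 -0.26671697  0.09      ]
[260 160  14   3  21] [266.04761905 160.66666667] [0.65097379 0.09870239 0.073     ] [0.64956674 0.09851884 0.079     ]
[287 166  16  17 203] [294.34482759 174.03448276] [0.61365546 0.0241255  0.073     ] [0.6124303  0.02430543 0.079     ]
[286 190  10  11  87] [290.55172414 194.70114943] [0.5584053  0.03517216 0.073     ] [0.55744942 0.03529825 0.079     ]
[276 212  20  19 270] [285.7        221.13703704] [0.48848635 0.04915171 0.073     ] [0.48787124 0.04920967 0.079     ]
hole [0.48883513 0.04835878 0.073     ]
```

```bash
cat >> h.py <<'E'
from scipy.spatial.transform import Rotation as Ro
def tool(o=None):
    o=o or ctrl.get_obs(); return np.array(o['ee_pos']),Ro.from_euler('xyz',o['eef_rot']).as_matrix()
def to(target,jaw=None):
    p,R=tool(); print('slide',np.round(R.T@(np.array(target)-p),4)); 
    a=np.degrees(np.arctan2(R[1,1],R[0,1])); print('jaw',a)
    if jaw is not None: d=-(jaw-a); print('spin',(d+90)%180-90)
E
python3 - <<'E'
from h import *
print(tool()[1].round(3)); to([.5643,-.2645,.16],103.3)
E
```

```text
[[-0.     0.334  0.942]
 [-0.001  0.942 -0.334]
 [-1.    -0.001 -0.   ]]
slide [ 0.0535 -0.6105  0.6203]
jaw 70.47505096043038
spin -32.82494903956962
```

```bash
python3 -m creep '{"hand":[-1,-1,-1,-1,-1,-1,-1,-1,-1,-1,-1,-1],"slide":[[0,-0.025,0.025],[0,-0.05,0.05],[0,-0.075,0.075],[0,-0.1,0.1],[0,-0.125,0.125],[0,-0.15,0.15],[0,-0.175,0.175],[0,-0.2,0.2],[0,-0.225,0.225],[0,-0.25,0.25],[0,-0.275,0.275],[0,-0.3,0.3]],"spin":[6,12,18,24,30,36,42,48,54,60,66,72]}'; python3 -c "
from h import *
to([.5643,-.2645,.16],-76.7)"
```

```text
time_s: 1.15
ee_pos: [0.3666, 0.1336, 0.2135]
eef_rot: [1.819, 1.571, 0.217]
force: [1.2, 1.1, -0.0]
grip_width: 0.0942
slide [0.0536 0.2102 0.3917]
jaw -1.8131049694540815
spin 74.88689503054593
```

```bash
python3 -m creep '{"hand":[-0.5,0,0,0,0,0,0,0,0,0,0,0],"slide":[[0,0.017,0.032],[0,0.035,0.065],[0,0.052,0.098],[0,0.07,0.13],[0,0.087,0.163],[0,0.105,0.195],[0,0.122,0.228],[0,0.14,0.26],[0,0.158,0.294],[0,0.175,0.327],[0.01,0.193,0.36],[0.02,0.21,0.392]],"spin":[6,12,18,25,31,37,43,50,56,62,68,75]}'; python3 -m creep '{"hand":[0,0],"slide":[[0,0,0],[0,0,0]],"spin":[0,0]}'; python3 -c "
from h import *
to([.5643,-.2645,.16],-76.7)
print(ctrl.get_obs()['qpos'])
snap('wrist','w1.png'); c=ctrl.calibration('wrist')
print(proj('wrist',[.5643,-.2645,.09],c),proj('wrist',[.5649,-.264,.09],c)); np.save('c1.npy',c,allow_pickle=True)"
```

```text
time_s: 2.15
ee_pos: [0.5664, -0.2641, 0.1932]
eef_rot: [2.434, 1.57, -0.478]
force: [-0.2, 1.2, -0.2]
grip_width: 0.0472
time_s: 2.32
ee_pos: [0.5654, -0.2632, 0.1914]
eef_rot: [-0.728, 1.568, 2.647]
force: [-0.1, 0.3, -0.0]
grip_width: 0.0474
slide [0.0314 0.0011 0.0013]
jaw -76.6174153787368
spin 0.08258462126320865
[-4.94316695e-01  4.83733653e-01  1.31901541e+00 -6.71856908e-07
  1.34194178e+00  8.42907238e-01]
[282.37919237 217.26919176] [281.97898643 216.48830874]
```

View pics/w1.png

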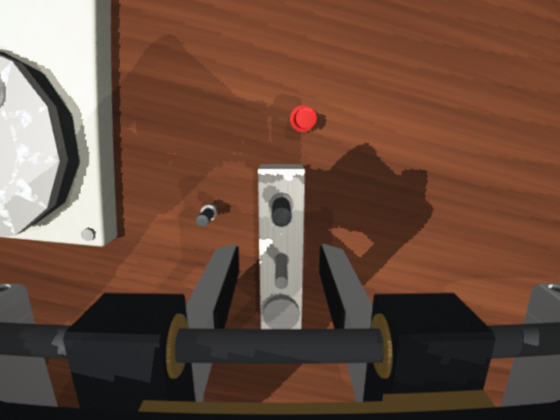

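```bash
python3 -c "
from h import *
im=cv2.imread('pics/w1.png')[160:330,200:360]
cv2.imwrite('pics/w1c.png',cv2.resize(im,None,fx=3.5,fy=3.5,interpolation=cv2.INTER_CUBIC))"
```

```text
(no output)
```

View pics/w1c.png

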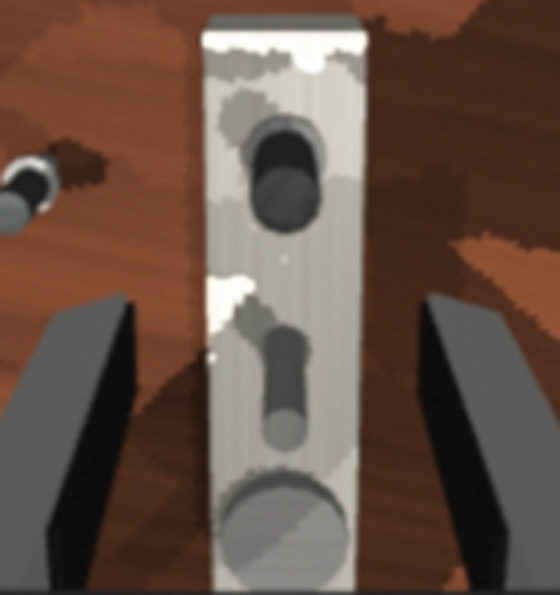

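The pin's top is at w1 px (282,217), within 1 px of the prediction, so I can descend onto it.

```bash
python3 -c "
from h import *
to([.5646,-.2642,.059],-76.7)"; python3 -m creep '{"hand":[0,0,0,0,0,0,0,0],"slide":[[0.025,0.0005,0.0005],[0.05,0.0005,0.001],[0.075,0.0005,0.001],[0.1,0.0005,0.001],[0.115,0.0005,0.001],[0.125,0.0005,0.001],[0.13,0.0005,0.001],[0.131,0.0005,0.001]],"spin":[0,0,0,0,0,0,0,0]}' 30; python3 -c "
from h import *
to([.5646,-.2642,.059],-76.7)"
```

```text
slide [0.1336 0.0019 0.0012]
jaw -76.496353831092
spin 0.20364616890800846
time_s: 3.03
ee_pos: [0.565, -0.2623, 0.0627]
eef_rot: [2.411, 1.571, -0.495]
force: [-0.5, 0.8, -0.7]
grip_width: 0.047
slide [0.0037 0.0018 0.0009]
jaw -76.45814472943368
spin 0.24185527056631884
```

```bash
python3 -m creep '{"hand":[0,0,0],"slide":[[0.002,0.0015,0.0005],[0.002,0.0015,0.0005],[0.002,0.0015,0.0005]],"spin":[0,0,0]}' 30; python3 -c "
from h import *
to([.5646,-.2642,.059],-76.7)"
```

```text
time_s: 3.28
ee_pos: [0.5651, -0.2647, 0.0614]
eef_rot: [2.382, 1.569, -0.525]
force: [-0.1, 0.1, 0.4]
grip_width: 0.0473
slide [ 0.0024 -0.0006  0.0004]
jaw -76.52350544105259
spin 0.17649455894741095
```

```bash
python3 -m creep '{"hand":[1,1,1,1,1,1],"slide":[[0.001,0,0],[0.001,0,0],[0.001,0,0],[0.001,0,0],[0.001,0,0],[0.001,0,0]],"spin":[0,0,0,0,0,0]}' 30; python3 -m creep '{"hand":[1,1,1,1,1,1,1,1],"slide":[[-0.01,0,0],[-0.03,0,0],[-0.05,0,0],[-0.07,0,0],[-0.09,0,0],[-0.1,0,0],[-0.1,0,0],[-0.1,0,0]],"spin":[0,0,0,0,0,0,0,0]}'; python3 -c "
from h import *
snap('wrist','w2.png');snap('side','s2.png')
for i in range(3): to([.4887,.0487,.175],-76.7); ctrl.camera('wrist')"
```

```text
time_s: 3.78
ee_pos: [0.5648, -0.2644, 0.0595]
eef_rot: [2.252, 1.571, -0.654]
force: [0.1, -0.1, 0.7]
grip_width: 0.0171
time_s: 4.45
ee_pos: [0.5647, -0.2644, 0.1593]
eef_rot: [2.545, 1.571, -0.361]
force: [-0.3, 0.8, -1.0]
grip_width: 0.0174
slide [-0.0165 -0.3219  0.0007]
jaw -76.53011420414506
spin 0.16988579585493824
slide [-0.0165 -0.3219  0.0007]
jaw -76.5252093939785
spin 0.17479060602150298
slide [-0.0164 -0.322   0.0007]
jaw -76.52894246353266
spin 0.17105753646734456
```

View pics/w2.png

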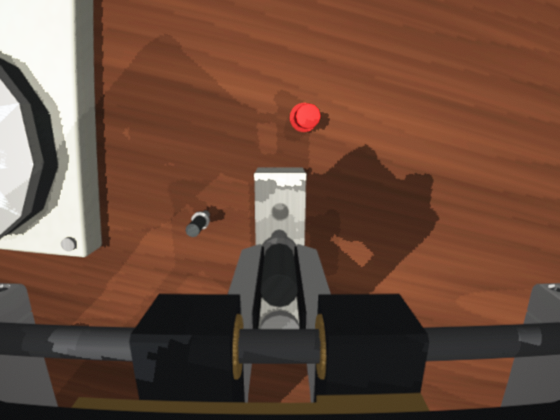

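View pics/s2.png

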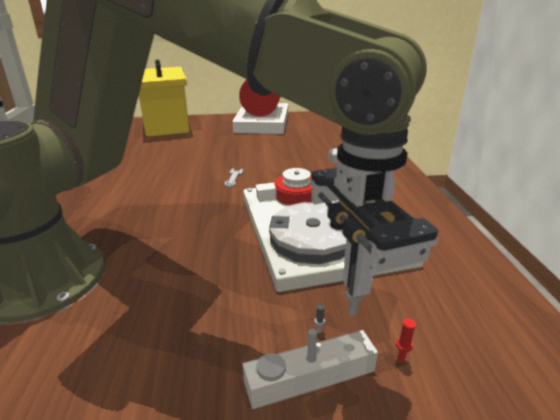

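```bash
python3 -m creep '{"hand":[1,1,1,1,1,1,1,1,1,1,1,1],"slide":[[0,-0.02,0],[0,-0.05,0],[0,-0.08,0],[0,-0.11,0],[0,-0.14,0],[0,-0.17,0],[0,-0.2,0],[0,-0.23,0],[0,-0.255,0],[0,-0.275,0],[0,-0.285,0],[0,-0.29,0]],"spin":[0,0,0,0,0,0,0,0,0,0,0,0]}';python3 -m creep '{"hand":[1,1,1],"slide":[[0,0,0],[0,0,0],[0,0,0]],"spin":[0,0,0]}'; python3 -c "
from h import *
to([.4887,.0487,.175],-76.7)
snap('wrist','w3.png');c=ctrl.calibration('wrist');np.save('c3.npy',c,allow_pickle=True)
print(proj('wrist',[.4887,.0487,.073],c),proj('wrist',[.5574,.0353,.079],c))
p,R=tool();print(p,proj('wrist',p+[0,0,-.0515],c))
"
```

```text
time_s: 5.7
ee_pos: [0.4969, 0.0186, 0.1592]
eef_rot: [-0.247, 1.57, 3.131]
force: [0.1, -0.5, -0.6]
grip_width: 0.0175
time_s: 5.95
ee_pos: [0.4974, 0.0167, 0.1593]
eef_rot: [0.624, 1.571, -2.284]
force: [-0.1, 0.2, -0.7]
grip_width: 0.0173
slide [-0.0157 -0.0331  0.0011]
jaw -76.58112541258336
spin 0.11887458741664148
[239.38616776 222.09094421] [274.44452046 142.76942124]
[0.49743624 0.01673638 0.15933563] [280.19364448 234.51965723]
```

View pics/w3.png

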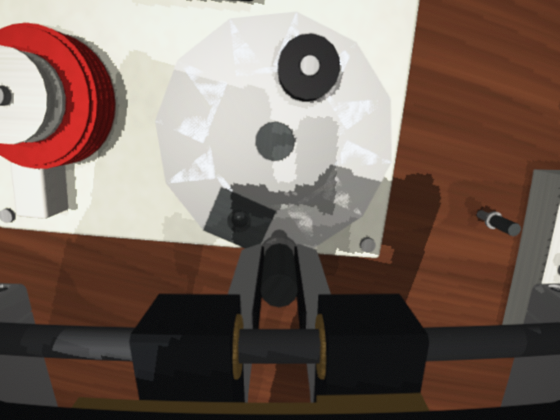

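```bash
python3 -c "
from h import *
im=cv2.imread('pics/w3.png')[100:270,190:330]
im=np.clip(im.astype(float)*1.6,0,255).astype(np.uint8)
cv2.imwrite('pics/w3c.png',cv2.resize(im,None,fx=3.5,fy=3.5,interpolation=cv2.INTER_CUBIC))"
```

```text
(no output)
```

View pics/w3c.png

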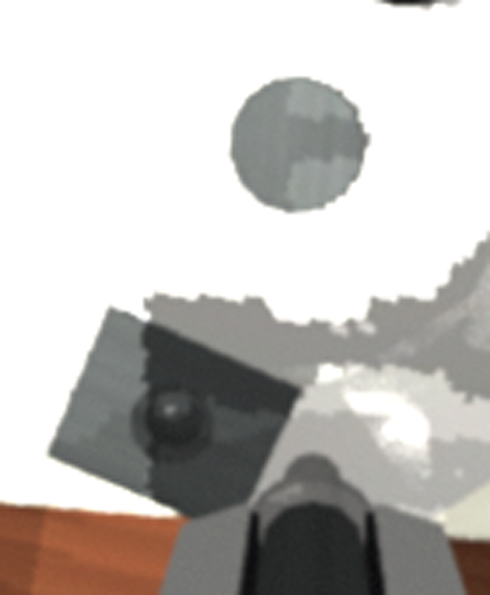

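```bash
python3 -c "
from h import *
c=np.load('c3.npy',allow_pickle=True).item()
h=onz('wrist',(239.1,221.4),.073,c);w=onz('wrist',(275.7,140.9),.079,c);print(h,w,np.linalg.norm((h-w)[:2]))
to([.4888,.0488,.130],-76.7)
"
```

```text
[0.48922198 0.04904482 0.073     ] [0.55895881 0.03469945 0.079     ] 0.07119702589170589
slide [ 0.0293 -0.0332  0.001 ]
jaw -76.58848592547292
spin 0.11151407452707929
```

```bash
python3 -m creep '{"hand":[1,1,1,1,1,1,1,1],"slide":[[0,-0.015,0],[0,-0.027,0.0005],[0.01,-0.033,0.001],[0.02,-0.0332,0.001],[0.025,-0.0332,0.001],[0.029,-0.0332,0.001],[0.029,-0.0332,0.001],[0.029,-0.0332,0.001]],"spin":[0,0,0,0,0,0,0,0]}'; python3 -c "
from h import *
to([.489,.0488,.1245],-76.7)
snap('wrist','w4.png');snap('side','s4.png')"
```

```text
time_s: 6.67
ee_pos: [0.4886, 0.0493, 0.1302]
eef_rot: [-0.079, 1.57, -2.986]
force: [0.5, 0.4, -1.0]
grip_width: 0.0173
slide [ 0.0057  0.0006 -0.0003]
jaw -76.54745724301782
spin 0.15254275698218578
```

```bash
python3 -c "
from h import *
im=cv2.imread('pics/w4.png')[130:310,200:360]
a=np.clip(cv2.resize(im,None,fx=2.5,fy=2.5,interpolation=2)*1.6,0,255)
b=cv2.resize(cv2.imread('pics/s4.png')[190:280,240:320],(400,450))
cv2.imwrite('pics/c4.png',np.hstack([a,b]))"
```

```text
[ WARN:0@0.416] global loadsave.cpp:1063 imwrite_ Unsupported depth image for selected encoder is fallbacked to CV_8U.
```

View pics/c4.png

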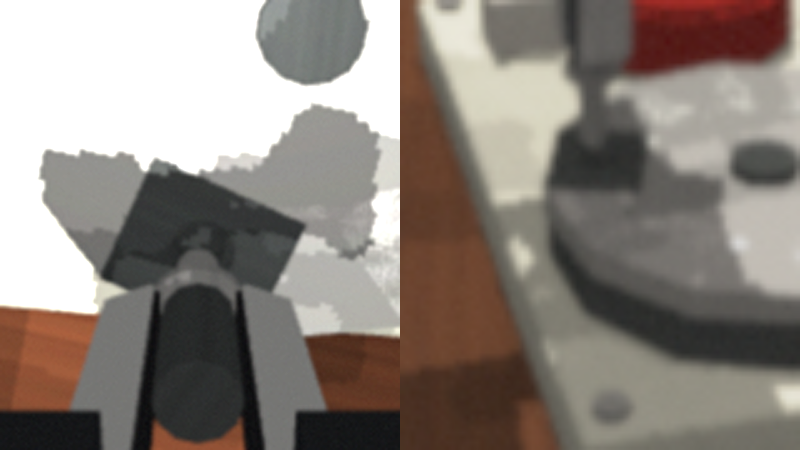

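```bash
python3 -c "
from h import *
c=ctrl.calibration('wrist');p,R=tool()
for q in ([.489,.0488,.073],[.558,.035,.079],p+[0,0,-.0515]): print(proj('wrist',q,c))
im=cv2.imread('pics/w4.png')[205:255,240:330]
a=np.clip(cv2.resize(im,None,fx=8,fy=8,interpolation=2)*2.5,0,255).astype(np.uint8)
cv2.imwrite('pics/c4b.png',a)"
```

```text
[281.06824985 231.72794901]
[325.46143572 143.04097128]
[280.18059171 234.57790537]
```

View pics/c4b.png

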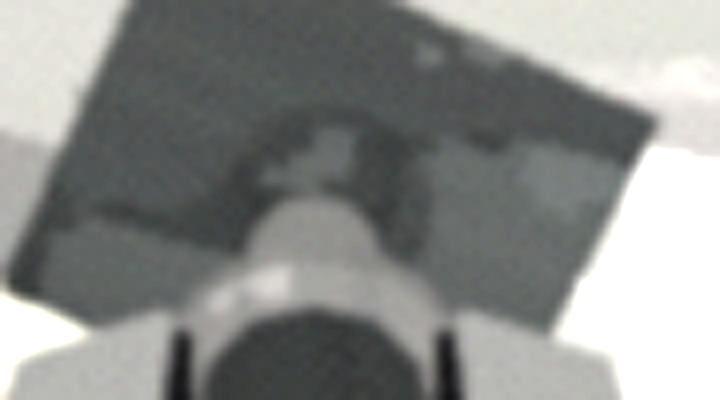

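```bash
python3 -m creep '{"hand":[1,1,1,1,1,1,1],"slide":[[0,0.0012,-0.001],[0.003,0.0012,-0.001],[0.006,0.0012,-0.001],[0.008,0.0012,-0.001],[0.01,0.0012,-0.001],[0.012,0.0012,-0.001],[0.012,0.0012,-0.001]],"spin":[0,0,0,0,0,0,0]}'; python3 -c "
from h import *
to([.489,.0488,.1105],-76.7)"
```

```text
time_s: 7.35
ee_pos: [0.4896, 0.0487, 0.118]
eef_rot: [-0.169, 1.57, -3.075]
force: [-0.5, 0.1, -0.1]
grip_width: 0.0177
slide [ 0.0075 -0.0002  0.0006]
jaw -76.52559399560658
spin 0.17440600439341836
```

```bash
python3 -m creep '{"hand":[1,1,1,1,1,1,1],"slide":[[0.001,0,0],[0.002,0,0],[0.003,0,0],[0.0045,0,0],[0.006,0,0],[0.007,0,0],[0.007,0,0]],"spin":[0,0,0,0,0,0,0]}'; python3 -c "
from h import *
p,R=tool()
to([.489,.0488,.1105],-76.7)
print('F tool',R.T@ctrl.get_obs()['force'])
snap('side','s5.png')"
```

```text
time_s: 7.93
ee_pos: [0.4897, 0.0487, 0.1112]
eef_rot: [-0.229, 1.57, -3.136]
force: [-0.2, -0.2, -0.9]
grip_width: 0.0175
slide [ 0.0007 -0.0002  0.0007]
jaw -76.52601290003886
spin 0.17398709996113837
F tool [0.91150307 0.13750056 0.27003153]
```

```bash
cat >> h.py <<'E'
C=np.array([.5585,.035])
def arc(ths,r=.070,a0=np.radians(168.7),z=None):
    p,R=tool()
    for t in ths:
        q=np.r_[C+r*np.array([np.cos(a0+t),np.sin(a0+t)]),p[2] if z is None else z]
        print(round(t,3),np.round(R.T@(q-p),4).tolist())
def ang():
    p,R=tool(); d=p[:2]-C; print('theta',(np.arctan2(d[1],d[0])-np.radians(168.7))%(2*np.pi),'r',np.hypot(*d),'z',p[2],'Ftool',(R.T@ctrl.get_obs()['force']).round(2))
E
python3 -c "
from h import *
ang();arc(np.arange(0,.8,.05))"
```

```text
theta 0.00011880370354377945 r 0.07010283164503556 z 0.11135376067476624 Ftool [ 0.16  0.27 -0.17]
0.0 [-0.0, 0.0, -0.0001]
0.05 [0.0, 0.0032, 0.0013]
0.1 [0.0, 0.0065, 0.0025]
0.15 [0.0, 0.0099, 0.0036]
0.2 [0.0, 0.0132, 0.0045]
0.25 [0.0, 0.0167, 0.0052]
0.3 [0.0, 0.0201, 0.0057]
0.35 [0.0, 0.0236, 0.0061]
0.4 [-0.0, 0.0271, 0.0063]
0.45 [-0.0, 0.0306, 0.0063]
0.5 [-0.0, 0.0341, 0.0062]
0.55 [-0.0, 0.0376, 0.0059]
0.6 [-0.0, 0.041, 0.0054]
0.65 [-0.0, 0.0445, 0.0047]
0.7 [-0.0, 0.0479, 0.0039]
0.75 [-0.0, 0.0512, 0.0028]
```

```bash
python3 -m creep '{"hand":[1,1,1,1,1,1,1,1],"slide":[[0,0.0032,0.0013],[0,0.0065,0.0025],[0,0.0099,0.0036],[0,0.0132,0.0045],[0,0.0167,0.0052],[0,0.0201,0.0057],[0,0.0201,0.0057],[0,0.0201,0.0057]],"spin":[0,0,0,0,0,0,0,0]}'; python3 -c "
from h import *
ang();snap('top','t6.png');snap('wrist','w6.png')
im=cv2.imread('pics/w6.png')
cv2.imwrite('pics/w6c.png',cv2.resize(im[100:300,180:380],(600,600),interpolation=2))
ang();arc([.3,.35])"
```

```text
time_s: 8.65
ee_pos: [0.4891, 0.0278, 0.1117]
eef_rot: [-2.673, 1.57, 0.703]
force: [2.3, 4.2, -0.3]
grip_width: 0.0175
theta 0.300434381870911 r 0.06977869024175318 z 0.11166487039852988 Ftool [ 0.3  -3.55 -3.23]
theta 0.2984619993290547 r 0.06978262885652628 z 0.1116668224441321 Ftool [ 0.29 -4.67 -2.67]
0.3 [-0.0, 0.0001, 0.0002]
0.35 [-0.0, 0.0036, 0.0006]
```

View pics/w6c.png

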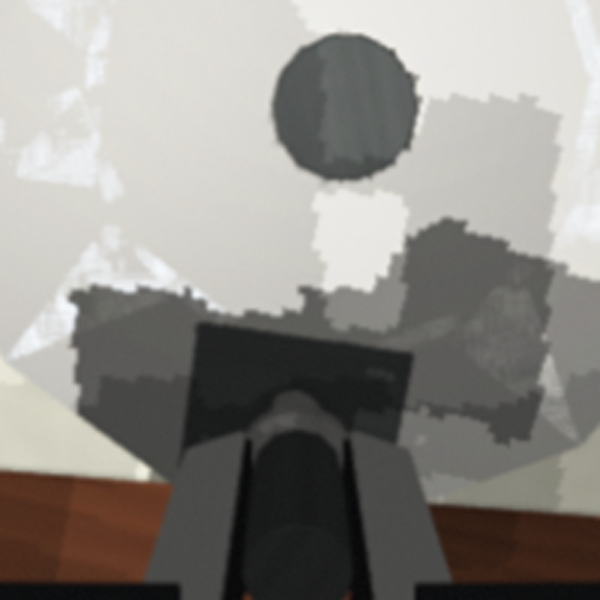

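```bash
python3 -m creep '{"hand":[1,1,1,1,1],"slide":[[0,0.0035,0],[0,0.0035,0],[0.001,0.0035,0],[0.002,0.0035,0],[0.002,0.0035,0]],"spin":[0,0,0,0,0]}'; python3 -c "
from h import *
ang()"; python3 -m creep '{"hand":[1,1,1],"slide":[[0.0005,0,0],[0.001,0,0],[0.001,0,0]],"spin":[0,0,0]}'; python3 -c "
from h import *
ang()"
```

```text
time_s: 9.17
ee_pos: [0.4896, 0.0246, 0.1094]
eef_rot: [-1.411, 1.571, 1.966]
force: [-0.3, 5.5, 1.2]
grip_width: 0.0176
theta 0.34744371153841946 r 0.06963815684729496 z 0.10938949901108624 Ftool [-1.19 -5.39 -0.94]
time_s: 9.42
ee_pos: [0.4897, 0.0246, 0.1084]
eef_rot: [-1.393, 1.571, 1.984]
force: [0.6, 5.6, 1.0]
grip_width: 0.0176
theta 0.34751230309728776 r 0.06962261346479479 z 0.10843713040014966 Ftool [-0.99 -5.3  -1.86]
```

```bash
python3 -m creep '{"hand":[1,1,1],"slide":[[0.0005,0,0],[0.001,0,0],[0.001,0,0]],"spin":[0,0,0]}'; python3 -c "
from h import *
ang()"
```

```text
time_s: 9.67
ee_pos: [0.4899, 0.0246, 0.1081]
eef_rot: [-3.096, 1.57, 0.28]
force: [-1.9, 5.8, 8.8]
grip_width: 0.0176
theta 0.3476390240798075 r 0.06936965455166792 z 0.10813170744566016 Ftool [-8.77 -6.1   0.48]
```

```bash
python3 -m creep '{"hand":[1,1,1,1,1],"slide":[[0,0.001,0],[0,0.002,0],[0,0.003,0],[0,0.004,0],[0,0.004,0]],"spin":[0,0,0,0,0]}'; python3 -c "
from h import *
ang();arc([.4,.45,.5,.55,.6,.65,.7,.75])"
```

```text
time_s: 10.08
ee_pos: [0.4906, 0.0208, 0.1077]
eef_rot: [-1.65, 1.57, 1.727]
force: [-0.9, 5.6, 3.9]
grip_width: 0.0175
theta 0.4036909345103332 r 0.0693850523902436 z 0.10770351897312963 Ftool [-3.9  -5.7  -0.44]
0.4 [0.0, -0.0003, 0.0006]
0.45 [-0.0, 0.0032, 0.0006]
0.5 [-0.0, 0.0067, 0.0005]
0.55 [-0.0, 0.0102, 0.0002]
0.6 [-0.0, 0.0137, -0.0003]
0.65 [-0.0, 0.0171, -0.001]
0.7 [-0.0, 0.0205, -0.0018]
0.75 [-0.0, 0.0239, -0.0029]
```

```bash
python3 -m creep '{"hand":[1,1,1,1],"slide":[[0,0.0008,0],[0,0.0016,0],[0,0.0024,0],[0,0.0024,0]],"spin":[0,0,0,0]}'; python3 -c "
from h import *
ang()"
```

```text
time_s: 10.42
ee_pos: [0.4911, 0.0184, 0.1075]
eef_rot: [-1.082, 1.57, 2.295]
force: [-0.6, 5.7, 1.6]
grip_width: 0.0176
theta 0.43855418452788975 r 0.06942885204393073 z 0.10746682163680607 Ftool [-1.56 -5.67 -0.7 ]
```

```bash
python3 -m creep '{"hand":[1,1,1],"slide":[[0.0005,0,0],[0.001,0,0],[0.001,0,0]],"spin":[0,0,0]}'; python3 -c "
from h import *
ang()"
```

```text
time_s: 10.67
ee_pos: [0.491, 0.0184, 0.1064]
eef_rot: [-0.707, 1.57, 2.67]
force: [-1.5, 5.8, 1.2]
grip_width: 0.0175
theta 0.43802761598186013 r 0.06951347158498289 z 0.10638870811812493 Ftool [-1.22 -6.01  0.05]
```

```bash
python3 -m creep '{"hand":[1,1,1,1],"slide":[[0.0005,0.0004,0],[0.001,0.0008,0],[0.0015,0.001,0],[0.0015,0.001,0]],"spin":[0,0,0,0]}'; python3 -c "
from h import *
ang()"
```

```text
time_s: 11.0
ee_pos: [0.4912, 0.0175, 0.1049]
eef_rot: [-0.764, 1.57, 2.612]
force: [-0.7, 6.1, 1.5]
grip_width: 0.0177
theta 0.4519126810883769 r 0.06952684237177745 z 0.10487351761045921 Ftool [-1.54 -6.09 -0.7 ]
```

```bash
python3 -m creep '{"hand":[1,1,1,1],"slide":[[0.0005,0.0002,0],[0.001,0.0004,0],[0.0015,0.0006,0],[0.0015,0.0006,0]],"spin":[0,0,0,0]}'; python3 -c "
from h import *
ang()"
```

```text
time_s: 11.33
ee_pos: [0.4913, 0.0169, 0.1034]
eef_rot: [-0.809, 1.57, 2.568]
force: [-0.2, 5.8, 2.2]
grip_width: 0.0174
theta 0.4603994314071356 r 0.06954788262251937 z 0.10338027210663109 Ftool [-2.15 -5.66 -1.17]
```

```bash
python3 -m creep '{"hand":[1,1,1,1],"slide":[[0.0005,0,0],[0.001,0,0],[0.0015,0,0],[0.0015,0,0]],"spin":[0,0,0,0]}'; python3 -c "
from h import *
ang()"
```

```text
time_s: 11.67
ee_pos: [0.4914, 0.0169, 0.1019]
eef_rot: [-0.834, 1.57, 2.543]
force: [-0.7, 6.0, 2.3]
grip_width: 0.0172
theta 0.4601893106423347 r 0.06953319492282647 z 0.10190803096699408 Ftool [-2.29 -6.   -0.77]
```

```bash
python3 -m creep '{"hand":[1,1,1,1,1],"slide":[[0.001,0,0],[0.002,0,0],[0.003,0,0],[0.004,0,0],[0.004,0,0]],"spin":[0,0,0,0,0]}'; python3 -c "
from h import *
ang()"
```

```text
time_s: 12.08
ee_pos: [0.4913, 0.0169, 0.0978]
eef_rot: [-0.685, 1.57, 2.692]
force: [-0.2, 6.3, -0.2]
grip_width: 0.0178
theta 0.4600969949410203 r 0.06957650206714791 z 0.09777258769813826 Ftool [ 0.17 -6.21 -1.26]
```

```bash
python3 -m creep '{"hand":[1,1,1,1,1],"slide":[[0.001,0,0],[0.002,0,0],[0.003,0,0],[0.004,0,0],[0.004,0,0]],"spin":[0,0,0,0,0]}'; python3 -c "
from h import *
ang()"; python3 -m creep '{"hand":[1,1,1,1],"slide":[[0.001,0,0],[0.002,0,0],[0.0025,0,0],[0.0025,0,0]],"spin":[0,0,0,0]}'; python3 -c "
from h import *
ang()"
```

```text
time_s: 12.5
ee_pos: [0.4913, 0.0169, 0.0938]
eef_rot: [-0.699, 1.57, 2.677]
force: [-0.3, 6.6, 1.1]
grip_width: 0.0177
theta 0.46018482064829147 r 0.0695637758439967 z 0.09377880276049647 Ftool [-1.12 -6.53 -1.27]
time_s: 12.83
ee_pos: [0.4913, 0.0169, 0.0913]
eef_rot: [-0.769, 1.57, 2.608]
force: [-1.4, 5.8, 0.7]
grip_width: 0.0174
theta 0.4604028123878843 r 0.06954767806167127 z 0.09134558181377386 Ftool [-0.7  -6.02  0.04]
```

```bash
python3 -m creep '{"hand":[1,1,1],"slide":[[0.0005,0,0],[0.001,0,0],[0.001,0,0]],"spin":[0,0,0]}'; python3 -c "
from h import *
ang()"; python3 -m creep '{"hand":[1,1,1],"slide":[[0.0003,0,0],[0.0005,0,0],[0.0005,0,0]],"spin":[0,0,0]}'; python3 -c "
from h import *
ang()"
```

```text
time_s: 13.08
ee_pos: [0.4914, 0.0169, 0.0905]
eef_rot: [-0.748, 1.57, 2.629]
force: [-0.8, 5.8, 2.3]
grip_width: 0.0177
theta 0.46072895839528805 r 0.06951577307413141 z 0.09047123295756923 Ftool [-2.27 -5.83 -0.58]
time_s: 13.33
ee_pos: [0.4915, 0.0168, 0.0904]
eef_rot: [-0.784, 1.571, 2.593]
force: [-3.6, 5.3, 8.7]
grip_width: 0.0173
theta 0.46214426232881234 r 0.06944682631482083 z 0.09040864845141419 Ftool [-8.72 -5.99  2.28]
```

Shoulder contact comes at TCP z 0.0904, as predicted. Next I'll ease the spring load onto the lock before letting go.

```bash
python3 -m creep '{"hand":[1,1,1,1,1],"slide":[[0,-0.0004,0],[0,-0.0008,0],[0,-0.0012,0],[0,-0.0015,0],[0,-0.0015,0]],"spin":[0,0,0,0,0]}'; python3 -c "
from h import *
ang()"
```

```text
time_s: 13.75
ee_pos: [0.4912, 0.018, 0.0904]
eef_rot: [1.359, 1.57, -1.547]
force: [-3.6, 2.7, 7.5]
grip_width: 0.0174
theta 0.44471210602104705 r 0.0694319405479277 z 0.0904172434785083 Ftool [-7.5  -3.47  2.84]
```

```bash
python3 -m creep '{"hand":[1,1,1,1],"slide":[[0,-0.0002,0],[0,-0.0004,0],[0,-0.0006,0],[0,-0.0006,0]],"spin":[0,0,0,0]}'; python3 -c "
from h import *
ang()"
```

```text
time_s: 14.08
ee_pos: [0.4911, 0.0182, 0.0904]
eef_rot: [1.538, 1.57, -1.368]
force: [-1.8, -0.2, 8.6]
grip_width: 0.0174
theta 0.4420411151492889 r 0.0694245307513001 z 0.09040817640948826 Ftool [-8.55 -0.2   1.83]
```

```bash
python3 -m creep '{"hand":[0.6,0.5,0.3,0.2,0.2,0.2],"slide":[[0,0,0],[0,0,0],[0,0,0],[0,0,0],[0,0,0],[0,0,0]],"spin":[0,0,0,0,0,0]}'; python3 -c "
from h import *
ang();snap('wrist','w7.png');snap('side','s7.png')"
```

```text
time_s: 14.58
ee_pos: [0.4911, 0.0187, 0.0899]
eef_rot: [0.403, 1.571, -2.504]
force: [-0.3, 0.2, 0.2]
grip_width: 0.0376
theta 0.43504445704010664 r 0.06936963505048761 z 0.08987906800977558 Ftool [-0.17 -0.25  0.22]
```

View pics/w7.png

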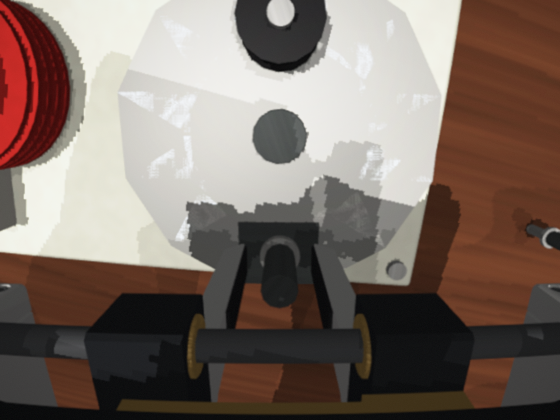

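The pin stands between the open fingers with its shoulder on the pad at (280,252). I'll retreat upward and check.

```bash
python3 -m creep '{"hand":[0.2,0.2,0.2,0.2,0.2,0.2,0.2,0.2],"slide":[[-0.01,0,0],[-0.03,0,0],[-0.06,0,0],[-0.09,0,0],[-0.12,0,0],[-0.13,0,0],[-0.13,0,0],[-0.13,0,0]],"spin":[0,0,0,0,0,0,0,0]}'; python3 -c "
from h import *
a=snap('wrist','w8.png');b=snap('side','s8.png')
c=ctrl.calibration('wrist')
print(proj('wrist',[.4911,.0185,.078],c),proj('wrist',[.4911,.0185,.121],c))
x=cv2.resize(a[130:290,180:380],(500,400),interpolation=2);y=cv2.resize(b[170:290,230:380],(500,400),interpolation=2)
y=cv2.resize(y,(300,400))
cv2.imwrite('pics/c8.png',np.hstack([x,y])[:,:,::-1])"
```

```text
time_s: 15.35
ee_pos: [0.4909, 0.0187, 0.2196]
eef_rot: [2.484, 1.571, -0.423]
force: [0.1, -0.2, -1.0]
grip_width: 0.0373
[280.23255616 204.26676277] [280.44155559 216.22776031]
```

View pics/c8.png

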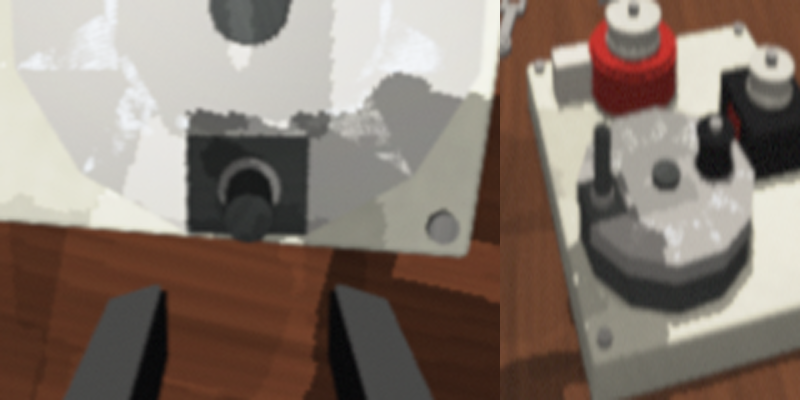

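View pics/s8.png

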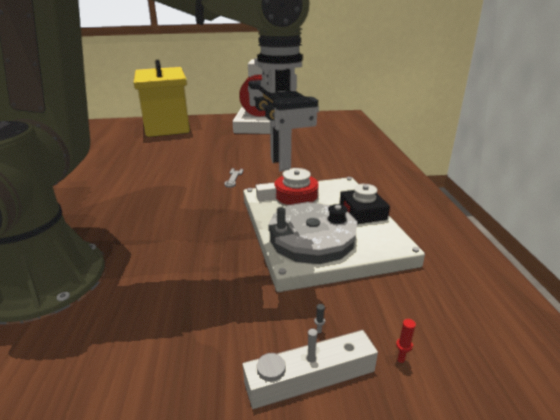

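The pin stands upright with its shoulder on the pad. Its top is at wrist (280,217), as predicted for a seated pin, and the wheel is held at about 0.44 rad. The drift, plug and spanner look untouched.

```bash
python3 -c "
from h import *
print(ctrl.get_obs()['force']);print(ctrl.hand_in())"
```

```text
[ 0.51237543  0.44825542 -0.72442435]
the job is handed in; nothing more can be done
None
```

The tension wheel is locked back with the pin fully home and released, and I handed the job in at about 15.5 s. No verdict is reported on hand-in.

- **What I did:** I took the larger, non-red pin from the rack's end socket and put it in the wheel's hole. I then turned the wheel and pressed lightly (up to about 9 N) on the lock ring, and the pin began to drop at about 0.44 rad. I lowered it until its shoulder met the pad at the predicted height, let the lock take the spring load (side force fell to about 0), then opened and withdrew.
- **Last checks:** The final pictures show the pin upright with its shoulder on the pad and the wheel still held at about 0.44 rad, judged from the arm's position and the pictures. The gripper is clear, and by eye the plug, drift and spanner have not moved. No check failed or disagreed beyond about 1–2 mm between camera views.

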